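Index the sample turntable and scan the labelled sample

ROBOT

A 7-joint arm with a two-finger parallel gripper is mounted at the origin on the work surface. World frame = base frame: x ahead of the robot, y to its left, z up, the work surface at z = 0. Lengths are in m, angles in rad, forces in N, time in s.
With the tool pointing down it reaches from about 0.4 to 0.85 m from the base axis. Payload 10.4 kg.
Tool frame: the origin (TCP) lies between the finger pads; the fingertips stand manip.tip_extent ahead of it and the grasp point (between the pads) lies 6 mm ahead of it (manip.tip_extent is the distance from the TCP to the fingertips, in m); z points along the fingers, y is the line along which they close (so a half turn about z gives the same grasp; the last joint's range is limited). The gripper opens to 85 mm and grips with 20 to 120 N. Pads are 22 mm wide; open, the fingers measure 114 mm over their backs; the gripper's body (76 mm by 85 mm) begins 54 mm behind the grasp point. The pads swing forward as they close: fully open they stand 13 mm farther back than shut.
Start: joints at [1.138, 0.332, -0.065, 1.46, 0.022, 1.35, -0.088], TCP at [0.249, -0.573, 0.226] pointing down, gripper open.
Joint ranges: [-2.6, 2.6], [-0.5, 2.12], [-1.47, 1.34], [0.16, 2.42], [-1.27, 4.41], [0.06, 2.06], [-2.6, 2.6]. Speed limits (rad/s): [2.22, 2.22, 2.79, 2.79, 3.14, 3.14, 3.14].

INTERFACE

Orientations are given as a unit quaternion [x, y, z, w].
In Python, from workcell import get_obs, optics, workorder, manip gives the robot as it stands.
- The arm moves only by the tool jog_arm, never from a script. Its argument "increments" is a list of rows, each a list of 7 numbers: the shift along the tool's x, y, z in m, then the turn, a rotation vector about the tool's x, y, z in rad, then the opening, from -1 (shut) to 1 (fully open). A call has 1 to 5 rows; each row is the pose to reach, as a shift and turn from the pose commanded when the call began, along the tool's axes at that moment; what a row does not reach only later rows make up. A row lasts 1/12 s, in which the tool goes at most 41.7 mm and 7.16 degrees, less where a joint would pass 70% of its speed; a pose out of reach is approached as far as the arm can. A call with a gripper value outside its range is refused whole. The fingers move at their own pace and stop on an object; "grip_force" is the grip in N (left out, the last holds). Time passes only in rows, so rows that repeat a pose let the fingers close. It gives the time, the measured TCP pose, the force, the opening and the grip force at its end, in the units of the state.
- get_obs(): the state, without advancing time (a new reading comes with each control period).
- optics.camera(name): name is "scene" or "top" or "wrist"; returns a dict with "color" (480x640x3 uint8, red, green, blue), "depth" (480x640 float32, m along the optical axis (not along the pixel's ray), 0 where there is no reading), "K" (3x3 intrinsics, pixels), "R" (3x3) and "t" (3): a world point X has camera coordinates R X + t. Camera axes: x right, y down, z forward; pixel columns grow to the right and rows downward; lengths in m; the calibration is good to about 2 mm. A picture is of the moment at which its call begins.
- workorder.hand_in(): hands the job in; it is judged then, once.
The state is a dict: "clock": time; "joint_pos": joint angles; "joint_velocities": joint speeds; "tau": joint torques, N m; "position": TCP position; "ee_rot": TCP orientation; "ft_force": force on the tool from outside, world axes, zero at the start; "torque": the same for the moment, N m; "grip_width": opening from 0.0 (shut) to 1.0 (fully open); "grasp_force": force on a finger pad.
Only numpy, scipy, OpenCV 4.12 (cv2) and the standard library are available. Lean on these libraries where they do the work, as an engineer would, in place of code of your own. Each camera call takes 0.05 s, during which the arm holds its last target. There are 200 camera calls.

TASK

On this design-office desk, turn the sample turntable until the block with the bar-code label has clicked into the stop at the pointer of the stand (one stop away; the steel posts are there to push it by). Then pick up the hand scanner, hold it level with its nose about 75 mm from the label, pointing squarely at the label's middle, and keep it still there for a good second. Finally lay the scanner back flat on its cork pad without dropping it, with the labelled block still at the pointer and the mug, the lotion bottle and the mouse left alone.

Things in the scene. Friction and masses are not known exactly. Their poses are not given: they have to be found in the camera images.
- stand: Fixed black stand of the turntable: a round foot, 170 mm across and 36 mm high, and a black tongue 36 mm wide and 22 mm high that reaches 175 mm out from the axis with a steel arrowhead on its end: the pointer. Origin on the turntable's axis at desk height; its -x axis points out along the tongue, z is up.
- turntable (a joint): Angle of the turntable on the stand, rad, counter-clockwise from above positive, no limit. Three sprung stops 120 degrees apart; it clicks into the nearest by itself (hump half-way, about 4 N at a post). At 0 or any whole number of turns the labelled block is at the pointer; it starts in one of the two other stops (about 2.09 or 4.19).
- hub (a point): Centre of the turntable's top face, 50 mm above the desk. The turntable is a white disc 240 mm across; it carries three samples (concrete, brick, timber), blocks 50 mm wide, 40 mm deep, 50 mm tall (tops 100 mm above the desk, outer faces 69 mm from the axis) and, half-way between them, three steel posts. A steel hub stands 18 mm above the disc.
- label (a point): Middle of the bar-code label, white paper 44 x 32 mm with black bars, on the outer upright face of the grey concrete block; a strip of it, barred too, folds over the block's top edge. 76 mm above the desk, 70 mm from the axis. Axes turn with the turntable: x points from the label straight in to the axis, z is up.
- station (a point): The point, fixed to the stand above the tongue, 70 mm from the axis and 76 mm high, where the middle of the label is when the labelled block is at the pointer. Axes as stand.
- post0 (a point): Centre of the top of the steel post on the far side of the axis from the labelled block. All three posts are 16 mm across, 110 mm from the axis, and stand 45 mm above the disc (tops 95 mm above the desk).
- post1 (a point): Centre of the top of the next post, 120 degrees counter-clockwise (from above) from post0.
- post2 (a point): Centre of the top of the next post, 120 degrees clockwise (from above) from post0.
- scanner: Loose hand scanner (about 150 g, always on), a bar lying flat on the pad: 150 mm long (x), 32 mm high; white handle 30 mm wide from x = -75 to +34 mm, then a grey head 46 mm wide with the dark window at x = +75 mm. Origin: middle of its underside; x points out of the window (beam 16 mm above the underside), z up. Centre of mass about 10 mm ahead of the origin.
- nose (a point): Middle of the scanner's reading window: 75 mm ahead of the scanner's origin, 16 mm above its underside.
- focus (a point): Reading point of the scanner on its beam, 75 mm beyond the window (150 mm ahead of the origin, 16 mm above the underside): this should lie on the middle of the label.
- pad: Fixed flat cork pad, 240 mm (x) by 130 mm (y), 5 mm thick, on which the scanner lies. Origin: middle of its underside on the desk.
- mug: Bystander: blue ceramic mug, 80 mm across, 90 mm high. Origin: middle of its underside.
- lotion: Bystander: white lotion bottle with a cap, 60 mm across, 160 mm high. Origin: middle of its underside.
- mouse: Bystander: white computer mouse, 105 x 60 x 34 mm. Origin: middle of its underside.

How it is judged:
By the outcome, as a careful person would: the job done as asked, in the order asked, and still so for the second after the job is handed in, with the robot touching nothing.
It also fails if it takes over 62 s, if anything falls off the work surface, if the arm or the gripper's body presses on something with over 40 N, if the wrist force passes 120 N, or if a joint passes its speed limit or range.

## Working session

There is one attempt and no reset: what is moved stays moved. The work goes in short steps, Python scripts to look and compute and a tool call to move; the robot and the scene stay as the last step left them, time stands still between calls to the robot, and variables do not carry over. Pictures are saved under pics/ and viewed, at most 10 in all, crops included, and the job is handed in when it is done.

Besides the shell and the picture viewer there is one more tool, called after "Emit:" as a command line: name --pt "numbers of a row" for each row, then --argument value for the rest. jog_arm: Moves the arm, as the interface text tells. Its arguments: {"type":"object","properties":{"increments":{"type":"array"},"grip_force":{"type":"number"}},"required":["increments"]}

```bash
mkdir -p pics; cat > h.py <<'E'
import numpy as np, cv2
from scipy.spatial.transform import Rotation as R
from workcell import get_obs, optics, workorder, manip
def cam(n):
    return optics.camera(n)
def ray(c,u,v,z):
    C=-c['R'].T@c['t']; d=c['R'].T@np.linalg.inv(c['K'])@np.array([u,v,1.]); return C+d*(z-C[2])/d[2]
def proj(c,X):
    p=c['K']@(c['R']@np.asarray(X)+c['t']); return p[:2]/p[2]
def save(c,f): cv2.imwrite(f,c['color'][:,:,::-1])
def cloud(c):
    v,u=np.mgrid[:480,:640]; d=c['depth']; P=np.stack([(u-c['K'][0,2])/c['K'][0,0]*d,(v-c['K'][1,2])/c['K'][1,1]*d,d],-1)
    return (P-c['t'])@c['R']
def rel(pos,quat=None):
    o=get_obs(); r=R.from_quat(o['ee_rot']); s=r.inv().apply(np.array(pos)-o['position'])
    t=(r.inv()*R.from_quat(quat)).as_rotvec() if quat is not None else np.zeros(3)
    return s.round(4),t.round(4)
E
python3 - <<'E'
from h import *
for n in('top','scene'):
    c=cam(n); save(c,f'pics/{n}0.png'); print(n,-c['R'].T@c['t'],c['K'][0,0]); print((c['R']).round(2).tolist())
print(get_obs(), manip.tip_extent)
E
```

```text
top [ 0.41399276 -0.01495737  0.93807328] 458.6262072406684
[[-0.01, -1.0, -0.03], [-0.99, 0.02, -0.17], [0.17, 0.03, -0.99]]
scene [ 1.0000649  -0.49092264  1.19839066] 546.815832584065
[[0.73, 0.68, 0.01], [0.59, -0.63, -0.5], [-0.33, 0.37, -0.87]]
{'clock': 0.1, 'joint_pos': array([ 1.13840545,  0.33277111, -0.06469581,  1.46084133,  0.02160589,
        1.34992903, -0.08849497]), 'joint_velocities': array([-0.00066153, -0.00118913, -0.00219356, -0.00267858,  0.00053268,
        0.00033483,  0.00184365]), 'tau': array([ 1.78868886e-03, -6.26745629e+01,  4.93843504e-02, -3.92430174e+01,
        1.63455703e-02,  6.95807539e-03, -8.16286388e-06]), 'position': array([ 0.24886627, -0.57294043,  0.2257266 ]), 'ee_rot': array([ 9.79079910e-01,  2.03475149e-01, -1.59288220e-04, -6.06025626e-04]), 'ft_force': array([ 0.65356522, -0.79380944,  0.4419464 ]), 'torque': array([0.00052073, 0.02110476, 0.05842301]), 'grasp_force': 0.0, 'grip_width': 1.0026453322915296} 0.025
```

View pics/top0.png

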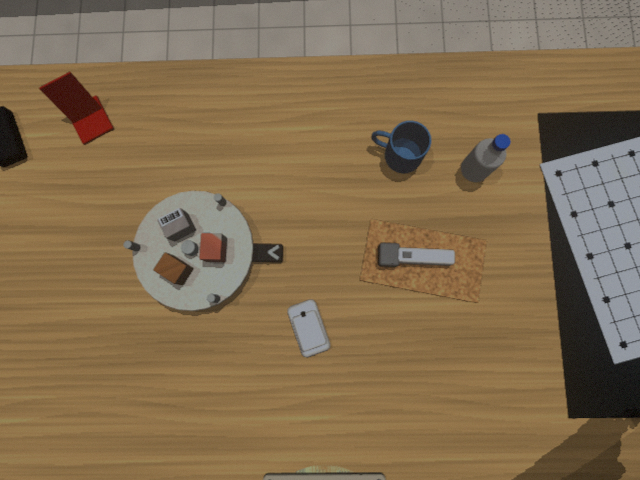

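View pics/scene0.png

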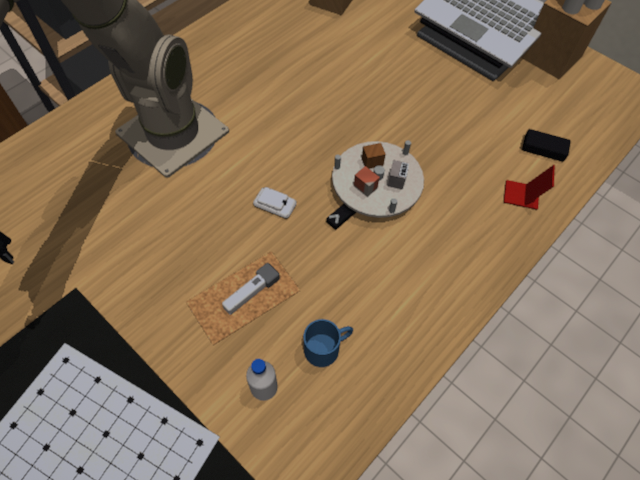

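The top view shows the turntable centred near (193,250). The tongue points right to (280,253), the labelled grey block is at (176,222), 120° counter-clockwise from the pointer, and the posts are at (220,200), (130,245) and (213,298). The scanner lies around (415,257) with its nose to the left. The scene view agrees, so the table needs a 120° clockwise turn.

```bash
cat > m.py <<'E'
from h import *
def blob(m,near):
    n,l,s,ce=cv2.connectedComponentsWithStats(m.astype(np.uint8)); ok=[i for i in range(1,n) if s[i,4]>25]
    i=min(ok,key=lambda i:np.hypot(*(ce[i]-near))); return l==i,ce[i],s[i,4]
c=cam('top'); P=cloud(c); rgb=c['color'].astype(int); hsv=cv2.cvtColor(c['color'],cv2.COLOR_RGB2HSV).astype(int)
print('desk z',np.median(P[330:450,100:250,2]))
v,u=np.mgrid[:480,:640]
# disc
m=(hsv[...,1]<60)&(hsv[...,2]>120)&(np.hypot(u-193,v-250)<75)
b,ce,a=blob(m,(193,250)); cn=max(cv2.findContours(b.astype(np.uint8),0,1)[0],key=cv2.contourArea)
pts=np.array([ray(c,*p[0],.05)[:2] for p in cv2.convexHull(cn)],np.float32)
(cx,cy),r=cv2.minEnclosingCircle(pts); A=np.c_[2*pts,np.ones(len(pts))]; s=np.linalg.lstsq(A,(pts**2).sum(1),rcond=None)[0]
print('axis mincircle',cx,cy,r,'lsq',s[:2],np.sqrt(s[2]+s[0]**2+s[1]**2)); ax=s[:2]
near=np.hypot(P[...,0]-ax[0],P[...,1]-ax[1])
for nm,(uu,vv) in dict(p_up=(220,200),p_left=(131,245),p_down=(214,298)).items():
    k=(P[...,2]>.085)&(np.hypot(u-uu,v-vv)<14)&(near>.09); q=P[k]
    if len(q): x=np.median(q,0); d=x[:2]-ax; print(nm,x.round(4),len(q),'r',np.hypot(*d).round(4),'ang',np.degrees(np.arctan2(d[1],d[0])).round(1))
for nm,(uu,vv) in dict(grey=(173,217),brick=(210,243),wood=(168,262)).items():
    k=(abs(P[...,2]-.1)<.006)&(np.hypot(u-uu,v-vv)<28)&(near<.09)
    b,ce,a=blob(k,(uu,vv)); x=P[b].mean(0); d=x[:2]-ax; print(nm,x.round(4),a,'r',np.hypot(*d).round(4),'ang',np.degrees(np.arctan2(d[1],d[0])).round(1))
# tongue
k=(P[...,2]<.03)&(P[...,2]>.012)&(hsv[...,2]<90)&(u>245)&(u<300)&(abs(v-253)<20); b,ce,a=blob(k,(270,253))
r_=cv2.minAreaRect(np.array([ray(c,x,y,.022)[:2] for y,x in np.argwhere(b)],np.float32)); print('tongue',r_,a, 'tip dist',max(np.hypot(*(ray(c,x,y,.022)[:2]-ax)) for y,x in np.argwhere(b)))
ct=np.array(ray(c,*ce,.022)[:2])-ax; print('tongue dir',np.degrees(np.arctan2(ct[1],ct[0])))
# scanner
k=(P[...,2]>.025)&(P[...,2]<.05)&(u>370)&(u<465)&(abs(v-257)<25); b,ce,a=blob(k,(415,257))
q=np.array([ray(c,x,y,.037)[:2] for y,x in np.argwhere(b)],np.float32); rc=cv2.minAreaRect(q); print('scanner rect',rc,a,'z',np.median(P[b][:,2]))
h=b&(hsv[...,2]>140)&(u>398); q2=np.array([ray(c,x,y,.037)[:2] for y,x in np.argwhere(h)],np.float32); print('handle',cv2.minAreaRect(q2)); vx=cv2.fitLine(q2,2,0,.01,.01).ravel(); print('line',vx,np.degrees(np.arctan2(vx[1],vx[0])))
# pad
k=(hsv[...,0]<25)&(hsv[...,1]>90)&(P[...,2]>.0025)&(P[...,2]<.03)&(u>340)&(u<500)&(abs(v-260)<60); b,ce,a=blob(cv2.morphologyEx(k.astype(np.uint8),2,np.ones((3,3)))>0,(425,260))
print('pad',cv2.minAreaRect(np.array([ray(c,x,y,.005)[:2] for y,x in np.argwhere(b)],np.float32)),a)
for nm,(uu,vv) in dict(mug=(405,148),lot=(485,160),mouse=(309,328)).items():
    k=(P[...,2]>.02)&(np.hypot(u-uu,v-vv)<45)&((nm!='mouse')|(u>285)); q=P[k]; print(nm,q.min(0).round(3),q.max(0).round(3))
E
python3 m.py
```

```text
desk z 0.00047212648469193276
axis mincircle 0.5453005433082581 0.25158798694610596 0.12078595906496048 lsq [0.54349511 0.251151  ] 0.11861643330067864
p_up [0.6348 0.1923 0.0952] 68 r 0.1086 ang -32.8
p_left [0.5462 0.3601 0.0949] 73 r 0.109 ang 88.6
p_down [0.4464 0.1985 0.095 ] 71 r 0.1105 ang -151.5
grey [0.5863 0.2745 0.1009] 591 r 0.0487 ang 28.6
brick [0.5412 0.2024 0.1004] 579 r 0.0488 ang -92.7
wood [0.5013 0.2768 0.1004] 598 r 0.0493 ang 148.7
tongue ((0.5367915034294128, 0.10673350095748901), (0.0599178671836853, 0.03678480535745621), 86.59503173828125) 449 tip dist 0.17516145677764977
tongue dir -92.70298410620505
scanner rect ((0.5272805690765381, -0.1893649846315384), (0.14914821088314056, 0.0456998385488987), 88.89633178710938) 1334 z 0.03710213021471329
handle ((0.5240848660469055, -0.20886345207691193), (0.10551893711090088, 0.026209278032183647), 86.3314437866211)
line [ 0.06416888  0.99793905  0.52347803 -0.21311444] 86.32086
pad ((0.5184910297393799, -0.2083035707473755), (0.23994609713554382, 0.13015885651111603), 78.01937103271484) 5803
mug [ 0.414 -0.218  0.02 ] [ 0.783 -0.015  0.938]
lot [ 0.414 -0.355  0.02 ] [ 0.738 -0.015  0.938]
mouse [ 0.335 -0.015  0.02 ] [0.44  0.065 0.938]
```

```bash
cat >> h.py <<'E'
def yawq(deg): # tool down, tool x at heading deg
    return (R.from_euler('z',deg,degrees=True)*R.from_euler('x',180,degrees=True)).as_quat()
def plan(pos,quat,start=None,L=.2,A=35):
    """split a move into calls of 5 rows; print tool-frame shift+turn per call"""
    if start is None: o=get_obs(); start=(o['position'],o['ee_rot'])
    p,r=np.array(start[0]),R.from_quat(start[1]); q=R.from_quat(quat)
    while True:
        d=np.array(pos)-p; w=(r.inv()*q).as_rotvec(); a=np.degrees(np.linalg.norm(w)); l=np.linalg.norm(d)
        if l<.0005 and a<.1: break
        if l>L: d*=L/l
        if a>A: w*=A/a
        print(np.r_[r.inv().apply(d),w].round(4).tolist()); p=p+d; r=r*R.from_rotvec(w)
    return pos,quat
E
python3 - <<'E'
from h import *
q=yawq(87.9); s=plan([.4664,.1716,.226],q); print(); 
ax=np.array([.5428,.2507])
r=R.from_quat(q)
f=lambda a:np.r_[ax+.11*np.array([np.cos(np.radians(a)),np.sin(np.radians(a))]),.091]
print(r.inv().apply(f(226)-[.4664,.1716,.226]).round(4))
for a0,al in((226,(219,212,205,198,191)),(191,(184,177,170,163,156)),(156,(150,145,140,135,130))):
    print(a0,[(r.inv().apply(f(a)-f(a0))).round(4).tolist() for a in al])
E
```

```text
[0.1279, -0.1537, 0.0001, -0.0005, -0.0003, -0.6109]
[0.193, -0.0525, -0.0, -0.0005, -0.0003, -0.5134]
[0.1939, 0.049, -0.0001, -0.0, 0.0, 0.0]
[0.1703, 0.043, -0.0, -0.0, -0.0, 0.0]

[-0.    -0.     0.135]
226 [[0.0096, -0.0094, -0.0], [0.0202, -0.0176, -0.0], [0.0318, -0.0245, -0.0], [0.0441, -0.0298, -0.0], [0.0569, -0.0337, -0.0]]
191 [[0.0132, -0.0022, -0.0], [0.0267, -0.0028, -0.0], [0.0401, -0.0018, -0.0], [0.0532, 0.0008, 0.0], [0.066, 0.0051, 0.0]]
156 [[0.0104, 0.0048, 0.0], [0.0187, 0.0097, 0.0], [0.0265, 0.0153, 0.0], [0.0339, 0.0215, 0.0], [0.0406, 0.0283, 0.0]]
```

Emit:
jog_arm --pt "0.128 -0.1537 0 -0.0005 -0.0003 -0.6109 -1" --pt "0.128 -0.1537 0 -0.0005 -0.0003 -0.6109 -1" --pt "0.128 -0.1537 0 -0.0005 -0.0003 -0.6109 -1" --pt "0.128 -0.1537 0 -0.0005 -0.0003 -0.6109 -1" --pt "0.128 -0.1537 0 -0.0005 -0.0003 -0.6109 -1" --grip_force 30

```text
clock: 0.57
position: [0.3059, -0.3783, 0.2262]
ee_rot: [0.871, 0.492, -0.0, 0.0]
ft_force: [1.5, -0.6, 0.9]
grip_width: 0.3
grasp_force: 0.0
```

Emit:
jog_arm --pt "0.193 -0.0525 0 -0.0005 -0.0003 -0.5134 -1" --pt "0.193 -0.0525 0 -0.0005 -0.0003 -0.5134 -1" --pt "0.193 -0.0525 0 -0.0005 -0.0003 -0.5134 -1" --pt "0.193 -0.0525 0 -0.0005 -0.0003 -0.5134 -1" --pt "0.193 -0.0525 0 -0.0005 -0.0003 -0.5134 -1"

```text
clock: 0.98
position: [0.3616, -0.1863, 0.2263]
ee_rot: [0.717, 0.697, -0.0, 0.001]
ft_force: [0.8, -1.3, 0.5]
grip_width: 0.003
grasp_force: 0.0
```

Emit:
jog_arm --pt "0.194 0.049 0 0 0 0 -1" --pt "0.194 0.049 0 0 0 0 -1" --pt "0.194 0.049 0 0 0 0 -1" --pt "0.194 0.049 0 0 0 0 -1" --pt "0.194 0.049 0 0 0 0 -1"

```text
clock: 1.4
position: [0.4176, 0.0059, 0.2263]
ee_rot: [0.719, 0.695, -0.0, 0.001]
ft_force: [1.3, -0.5, 0.0]
grip_width: 0.001
grasp_force: 0.0
```

Emit:
jog_arm --pt "0.17 0.043 0 0 0 0 -1" --pt "0.17 0.043 0 0 0 0 -1" --pt "0.17 0.043 0 0 0 0 -1" --pt "0.17 0.043 0 0 0 0 -1" --pt "0.17 0.043 0 0 0 0 -1"

```text
clock: 1.82
position: [0.4665, 0.1776, 0.2262]
ee_rot: [0.718, 0.696, 0.001, -0.001]
ft_force: [-0.3, 0.9, -0.4]
grip_width: -0.001
grasp_force: 0.0
```

```bash
python3 - <<'E'
from h import *
o=get_obs(); print(o['clock'],o['ft_force'],o['joint_pos'])
plan([.4664,.1716,.091],yawq(87.9))
E
```

```text
1.8167 [-0.3095179   0.92562039 -0.41881261] [ 0.44952442  0.14570526 -0.96671883  1.74761137  0.1220214   1.31055674
 -0.5744329 ]
[-0.0063, -0.0, 0.1351, 0.0008, -0.0027, 0.0057]
```

Emit:
jog_arm --pt "0 0 0.04 0 0 0 -1" --pt "0 0 0.08 0 0 0 -1" --pt "0 0 0.115 0 0 0 -1" --pt "0 0 0.135 0 0 0 -1" --pt "0 0 0.135 0 0 0 -1"

```text
clock: 2.23
position: [0.4639, 0.1698, 0.0868]
ee_rot: [0.72, 0.694, -0.003, -0.001]
ft_force: [-0.6, -0.7, -0.0]
grip_width: 0.001
grasp_force: 0.0
```

Emit:
jog_arm --pt "0.0096 -0.0094 0 0 0 0 -1" --pt "0.0202 -0.0176 0 0 0 0 -1" --pt "0.0318 -0.0245 0 0 0 0 -1" --pt "0.0441 -0.0298 0 0 0 0 -1" --pt "0.0569 -0.0337 0 0 0 0 -1"

```text
clock: 2.65
position: [0.4348, 0.2312, 0.093]
ee_rot: [0.72, 0.694, 0.001, 0.001]
ft_force: [0.1, 0.1, -0.3]
grip_width: 0.002
grasp_force: 0.0
```

```bash
python3 - <<'E'
from h import *
o=get_obs(); print(o['clock'],o['ft_force'],o['position'])
c=cam('top'); save(c,'pics/t1.png'); P=cloud(c)
hsv=cv2.cvtColor(c['color'],cv2.COLOR_RGB2HSV).astype(int)
ax=np.array([.5428,.2507]); d=P[...,:2]-ax; n=np.hypot(d[...,0],d[...,1])
k=(abs(P[...,2]-.095)<.004)&(n>.098)&(n<.122); print(np.bincount((np.degrees(np.arctan2(d[k][:,1],d[k][:,0]))%360).astype(int)//5*5).nonzero())
E
```

```text
2.65 [ 0.07680408  0.10543327 -0.25937792] [0.43475024 0.23117856 0.09303945]
(array([ 80,  85,  90, 200, 205, 210, 320, 325, 330]),)
```

View pics/t1.png

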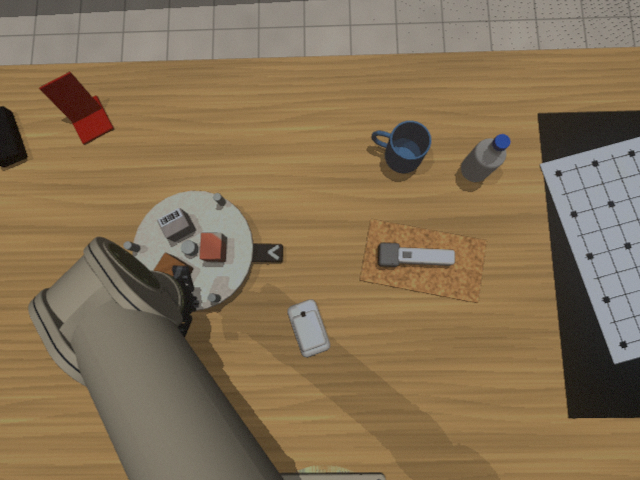

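The top view shows the gripper at about (185,300), already past the post, which is still at (214,298). The table hasn't turned, so I'll check the fingers from the scene camera.

```bash
python3 - <<'E'
from h import *
c=cam('scene'); print(get_obs()['position'],proj(c,get_obs()['position']),proj(c,[.4464,.1985,.095]))
w=cam('wrist'); a=cv2.resize(c['color'][100:250,290:490],(800,600),interpolation=cv2.INTER_CUBIC); cv2.imwrite('pics/s1.png',a[:,:,::-1])
E
```

```text
[0.43445485 0.23260288 0.09307411] [342.73266062 147.20301948] [337.39435429 156.78835673]
```

View pics/s1.png

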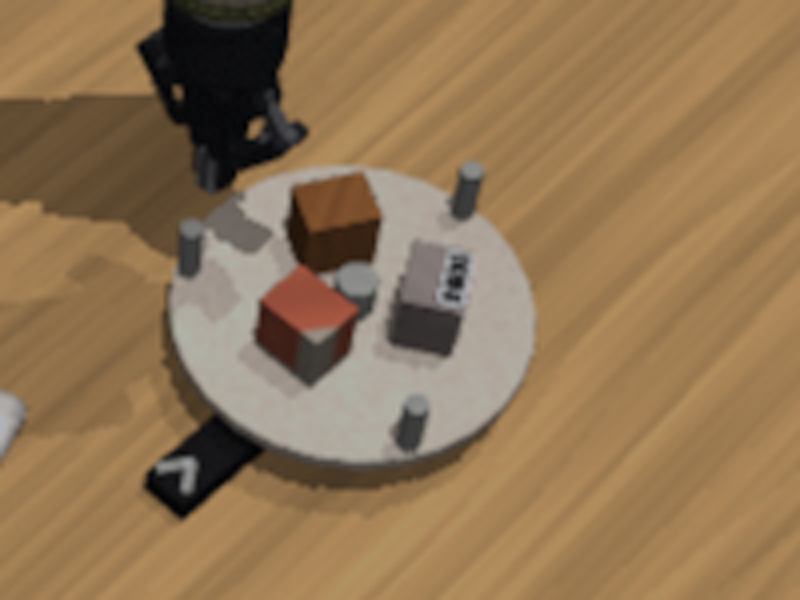

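The TCP projects to about (211,189) in this crop. Two grey finger parts show there, at (213,170) and (290,130), and they look spread apart. I'll use the wrist camera to see how the fingers really stand.

```bash
python3 - <<'E'
from h import *
w=cam('wrist'); save(w,'pics/w1.png'); o=get_obs(); C=-w['R'].T@w['t']; r=R.from_quat(o['ee_rot'])
print('cam in tool',r.inv().apply(C-o['position']),'fwd in tool',r.inv().apply(w['R'][2]), 'right',r.inv().apply(w['R'][0]))
print('tcp px',proj(w,o['position']),'tip px',proj(w,o['position']+r.apply([0,0,.025])),'post',proj(w,[.4464,.1985,.095]))
E
```

```text
cam in tool [ 0.07112248 -0.00173286 -0.14856798] fwd in tool [-0.27634146  0.00117027  0.96105881] right [ 1.30581835e-03  9.99998793e-01 -8.42209942e-04]
tcp px [321.18562432 293.28471392] tip px [320.72481529 272.70619571] post [346.38174577 354.71180047]
```

View pics/w1.png

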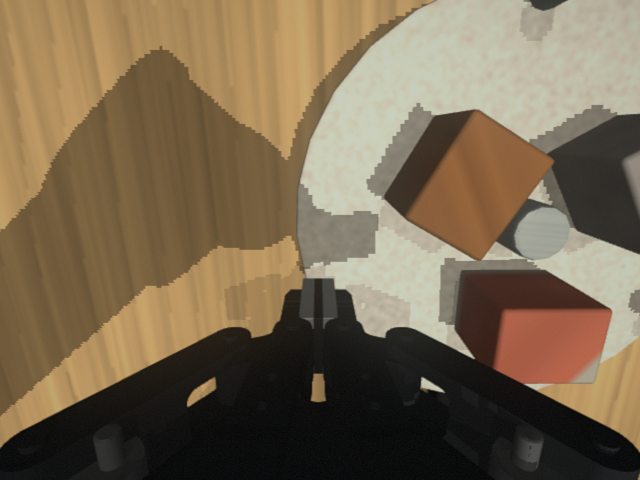

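The wrist view shows the fingers shut at (320,280), over the disc rim. So the narrow closed tips slid off the round post. I'll grip the post instead, with the fingers closing tangentially, and carry it round the arc.

```bash
cat >> h.py <<'E'
AX=np.array([.5428,.2507])
def arcp(a,z=.088,yaw=None): 
    t=np.radians(a); return np.r_[AX+.11*np.array([np.cos(t),np.sin(t)]),z], yawq(max(a-180,-60) if yaw is None else yaw)
E
python3 - <<'E'
from h import *
o=get_obs(); s=(o['position']+[0,0,.08],o['ee_rot']); p,q=arcp(208.2,.173)
print('after lift .08'); plan(p,q,s,A=34)
a=208.2
for _ in range(4):
    p0,q0=arcp(a); r=R.from_quat(q0); rows=[]
    for i in range(1,6):
        p1,q1=arcp(a-6*i); rows.append(np.r_[r.inv().apply(p1-p0),(r.inv()*R.from_quat(q1)).as_rotvec()].round(4).tolist())
    print(a,rows); a-=30
E
```

```text
after lift .08
[-0.0307, 0.0116, -0.0007, 0.0016, -0.0004, 0.5934]
[0.0, 0.0, 0.0, 0.0012, -0.0003, 0.4499]
208.2 [[0.0006, -0.0115, -0.0, 0.0, -0.0, 0.1047], [0.0024, -0.0229, -0.0, -0.0, -0.0, 0.2094], [0.0054, -0.034, -0.0, -0.0, -0.0, 0.3142], [0.0095, -0.0447, -0.0, -0.0, -0.0, 0.4189], [0.0147, -0.055, -0.0, 0.0, -0.0, 0.5236]]
178.2 [[0.0006, -0.0115, -0.0, 0.0, -0.0, 0.1047], [0.0024, -0.0229, -0.0, 0.0, -0.0, 0.2094], [0.0054, -0.034, -0.0, 0.0, -0.0, 0.3142], [0.0095, -0.0447, -0.0, 0.0, -0.0, 0.4189], [0.0147, -0.055, -0.0, 0.0, -0.0, 0.5236]]
148.2 [[0.0006, -0.0115, -0.0, 0.0, -0.0, 0.1047], [0.0024, -0.0229, -0.0, -0.0, -0.0, 0.2094], [0.0054, -0.034, -0.0, -0.0, -0.0, 0.3142], [0.0095, -0.0447, -0.0, -0.0, -0.0, 0.4189], [0.0147, -0.055, -0.0, 0.0, -0.0, 0.4922]]
118.19999999999999 [[0.001, -0.0115, -0.0, 0.0, 0.0, 0.0], [0.0031, -0.0228, -0.0, 0.0, 0.0, 0.0], [0.0064, -0.0338, -0.0, 0.0, 0.0, 0.0], [0.0109, -0.0444, -0.0, 0.0, 0.0, 0.0], [0.0165, -0.0545, -0.0, 0.0, 0.0, 0.0]]
```

Emit:
jog_arm --pt "0 0 -0.03 0 0 0 -1" --pt "0 0 -0.06 0 0 0 -1" --pt "0 0 -0.08 0 0 0 0.5" --pt "0 0 -0.08 0 0 0 1"

```text
clock: 3.18
position: [0.4371, 0.2298, 0.1754]
ee_rot: [0.72, 0.694, 0.003, 0.002]
ft_force: [0.6, -0.0, -0.3]
grip_width: 0.273
grasp_force: 0.0
```

Emit:
jog_arm --pt "-0.031 0.0116 0 0.0016 -0.0004 0.5934 1" --pt "-0.031 0.0116 0 0.0016 -0.0004 0.5934 1" --pt "-0.031 0.0116 0 0.0016 -0.0004 0.5934 1" --pt "-0.031 0.0116 0 0.0016 -0.0004 0.5934 1" --pt "-0.031 0.0116 0 0.0016 -0.0004 0.5934 1"

```text
clock: 3.6
position: [0.4457, 0.1968, 0.171]
ee_rot: [0.893, 0.45, -0.001, 0.0]
ft_force: [0.1, -0.2, -0.6]
grip_width: 0.974
grasp_force: 0.0
```

Emit:
jog_arm --pt "0 0 0 0.0012 -0.0003 0.45 1" --pt "0 0 0 0.0012 -0.0003 0.45 1" --pt "0 0 0 0.0012 -0.0003 0.45 1" --pt "0 0 0 0.0012 -0.0003 0.45 1" --pt "0 0 0 0.0012 -0.0003 0.45 1"

```text
clock: 4.02
position: [0.4456, 0.1971, 0.171]
ee_rot: [0.971, 0.241, -0.001, 0.0]
ft_force: [-0.3, 0.3, 0.3]
grip_width: 1.001
grasp_force: 0.0
```

Emit:
jog_arm --pt "0 0 0 0 0 0 1" --pt "0 0 0 0 0 0 1"

```text
clock: 4.18
position: [0.4456, 0.1974, 0.171]
ee_rot: [0.97, 0.244, -0.001, -0.0]
ft_force: [0.2, 0.1, -0.2]
grip_width: 1.0
grasp_force: 0.0
```

```bash
python3 - <<'E'
from h import *
o=get_obs(); print(o['position'],o['joint_pos'],o['ft_force']); plan(*arcp(208.2,.088))
E
```

```text
[0.44557109 0.19739646 0.17097669] [ 0.29865297  0.15138677 -0.86159935  1.85049423  0.122578    1.1964937
 -1.68019524] [ 0.23092594  0.14660271 -0.24420577]
[0.001, -0.001, 0.083, -0.0005, 0.0019, 0.0009]
```

```bash
python3 - <<'E'
from h import *
a=208.2
for _ in range(3):
    Y=lambda a:max(a-180,-12)
    p0,q0=arcp(a,yaw=Y(a)); r=R.from_quat(q0); rows=[]
    for i in range(1,6):
        p1,q1=arcp(a-5.5*i,yaw=Y(a-5.5*i)); rows.append(np.r_[r.inv().apply(p1-p0),(r.inv()*R.from_quat(q1)).as_rotvec()].round(4).tolist())
    print(a,rows); a-=27.5
E
```

```text
208.2 [[0.0005, -0.0105, -0.0, -0.0, -0.0, 0.096], [0.002, -0.021, -0.0, 0.0, -0.0, 0.192], [0.0045, -0.0312, -0.0, 0.0, -0.0, 0.288], [0.008, -0.0412, -0.0, 0.0, -0.0, 0.384], [0.0124, -0.0508, -0.0, -0.0, -0.0, 0.48]]
180.7 [[0.0005, -0.0105, -0.0, -0.0, -0.0, 0.096], [0.002, -0.021, -0.0, 0.0, -0.0, 0.192], [0.0045, -0.0312, -0.0, -0.0, -0.0, 0.2217], [0.008, -0.0412, -0.0, -0.0, -0.0, 0.2217], [0.0124, -0.0508, -0.0, -0.0, -0.0, 0.2217]]
153.2 [[0.0032, -0.0101, -0.0, 0.0, 0.0, 0.0], [0.0073, -0.0198, -0.0, 0.0, 0.0, 0.0], [0.0124, -0.029, -0.0, 0.0, 0.0, 0.0], [0.0183, -0.0378, -0.0, 0.0, 0.0, 0.0], [0.025, -0.0459, -0.0, 0.0, 0.0, 0.0]]
```

Emit:
jog_arm --pt "0.001 -0.001 0.03 0 0.0019 0 1" --pt "0.001 -0.001 0.06 0 0.0019 0 1" --pt "0.001 -0.001 0.083 0 0.0019 0 1" --pt "0.001 -0.001 0.083 0 0.0019 0 -1" --pt "0.001 -0.001 0.083 0 0.0019 0 -1" --grip_force 30

```text
clock: 4.6
position: [0.4452, 0.1989, 0.0877]
ee_rot: [0.97, 0.244, -0.001, -0.001]
ft_force: [-0.3, 0.1, 0.6]
grip_width: 0.748
grasp_force: 0.0
```

Emit:
jog_arm --pt "0 0 0 0 0 0 -1" --pt "0 0 0 0 0 0 -1" --pt "0 0 0 0 0 0 -1" --pt "0 0 0 0 0 0 -1" --pt "0 0 0 0 0 0 -1"

```text
clock: 5.02
position: [0.4466, 0.1992, 0.0899]
ee_rot: [0.97, 0.243, 0.001, 0.0]
ft_force: [-14.8, -2.5, 30.5]
grip_width: 0.03
grasp_force: 14.8
```

```bash
python3 - <<'E'
from h import *
o=get_obs(); w=cam('wrist'); P=cloud(w); T=R.from_quat(o['ee_rot']).inv().apply((P-o['position']).reshape(-1,3)).reshape(P.shape)
for v in range(240,420,12): print(v,[T[v,u].round(3).tolist() for u in (312,320,328)])
c=cam('scene'); a=cv2.resize(c['color'][100:220,290:450],(800,600),interpolation=cv2.INTER_CUBIC); cv2.imwrite('pics/s2.png',a[:,:,::-1]); print(proj(c,o['position']))
save(w,'pics/w2.png')
E
```

```text
240 [[0.012, -0.004, 0.039], [0.012, 0.001, 0.04], [0.012, 0.005, 0.039]]
252 [[0.006, -0.004, 0.036], [0.005, 0.001, 0.039], [0.005, 0.005, 0.039]]
264 [[0.006, -0.003, 0.018], [0.003, 0.001, 0.026], [-0.002, 0.005, 0.039]]
276 [[0.005, -0.003, 0.004], [0.003, 0.001, 0.01], [-0.031, 0.007, 0.089]]
288 [[0.01, -0.003, -0.019], [0.003, 0.001, -0.004], [0.01, 0.004, -0.019]]
300 [[0.011, -0.003, -0.032], [-0.003, 0.001, -0.005], [0.01, 0.003, -0.03]]
312 [[0.009, -0.002, -0.038], [-0.059, 0.001, 0.088], [0.01, 0.003, -0.039]]
324 [[0.008, -0.002, -0.043], [-0.07, 0.001, 0.089], [0.007, 0.003, -0.043]]
336 [[0.003, -0.002, -0.043], [-0.08, 0.001, 0.089], [0.007, 0.003, -0.05]]
348 [[-0.002, -0.002, -0.043], [-0.091, 0.001, 0.089], [0.004, 0.003, -0.052]]
360 [[-0.006, -0.002, -0.043], [-0.102, 0.001, 0.09], [0.001, 0.003, -0.053]]
372 [[-0.011, -0.002, -0.043], [-0.113, 0.001, 0.089], [-0.005, 0.003, -0.051]]
384 [[-0.124, -0.005, 0.089], [-0.124, 0.001, 0.089], [-0.009, 0.003, -0.052]]
396 [[-0.135, -0.005, 0.089], [-0.136, 0.001, 0.089], [-0.135, 0.008, 0.089]]
408 [[0.009, -0.002, -0.083], [0.01, 0.0, -0.083], [0.01, 0.002, -0.084]]
[337.55342705 157.92110855]
```

View pics/s2.png

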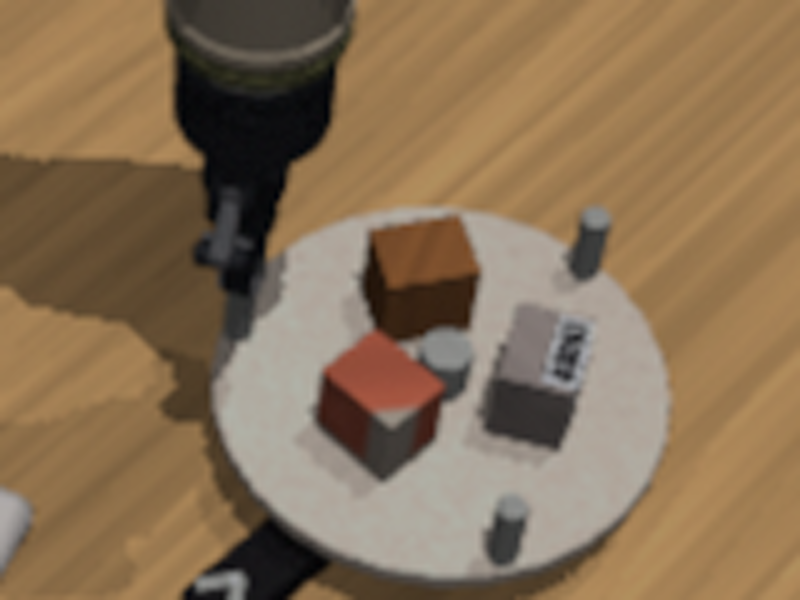

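The scene crop shows the post, about (237,284) to (237,345), directly under the fingers, with the tips sitting on its top. So the tips don't reach as far ahead of the TCP as stated. I'll lift and measure the real tip from wrist depth.

Emit:
jog_arm --pt "0 0 -0.03 0 0 0 -1" --pt "0 0 -0.06 0 0 0 -1" --pt "0 0 -0.09 0 0 0 -1" --pt "0 0 -0.09 0 0 0 -1"

```text
clock: 5.45
position: [0.4482, 0.2006, 0.1836]
ee_rot: [0.97, 0.243, 0.004, -0.0]
ft_force: [1.3, -0.1, 0.3]
grip_width: -0.005
grasp_force: 0.0
```

```bash
cat > tip.py <<'E'
from h import *
o=get_obs(); w=cam('wrist'); P=cloud(w); T=R.from_quat(o['ee_rot']).inv().apply((P-o['position']).reshape(-1,3)).reshape(P.shape)
print(o['position'],o['grip_width'],o['ft_force'])
k=(abs(T[...,0])<.03)&(abs(T[...,1])<.06)&(w['depth']>0)&(T[...,2]<.055)
n,l,s,ce=cv2.connectedComponentsWithStats(k.astype(np.uint8))
q=T[k]; 
for lo in np.arange(-.06,.056,.006):
    z=q[(q[:,2]>=lo)&(q[:,2]<lo+.006)]
    if len(z): print(round(lo,3),len(z),z.min(0).round(3),z.max(0).round(3))
E
python3 tip.py
```

```text
[0.44818881 0.20056037 0.18360277] -0.004968166879498065 [ 1.32744674 -0.09924159  0.26281286]
-0.06 3231 [-0.014 -0.037 -0.06 ] [ 0.014  0.036 -0.054]
-0.054 1879 [-0.013 -0.032 -0.054] [ 0.013  0.032 -0.048]
-0.048 897 [-0.012 -0.021 -0.048] [ 0.012  0.018 -0.042]
-0.042 362 [-0.013 -0.014 -0.042] [ 0.011  0.013 -0.036]
-0.036 540 [ 0.005 -0.014 -0.036] [ 0.011  0.013 -0.03 ]
-0.03 494 [ 0.005 -0.014 -0.03 ] [ 0.011  0.013 -0.024]
-0.024 444 [ 0.005 -0.014 -0.024] [ 0.011  0.013 -0.018]
-0.018 361 [ 0.005 -0.014 -0.018] [ 0.01   0.013 -0.012]
-0.012 93 [ 0.009 -0.007 -0.012] [ 0.01   0.006 -0.008]
```

View pics/w2.png

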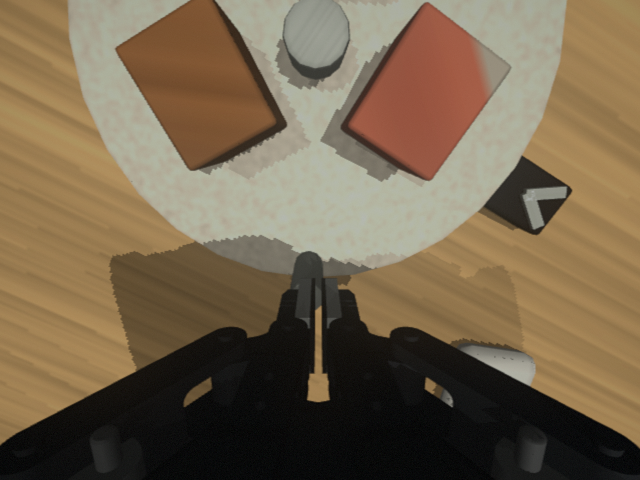

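The wrist view shows the post top at (308,265), below the shut fingertips. The depth puts the tips at tool z = -0.009, which is 34 mm shorter than stated. I'll grip the post again with the TCP 40 mm lower.

```bash
python3 - <<'E'
from h import *
plan(*arcp(208.2,.048))
E
```

```text
[-0.0026, 0.0001, 0.133, 0.001, -0.0054, -0.0015]
```

Emit:
jog_arm --pt "0 0 0 0 0 0 1" --pt "0 0 0 0 0 0 1" --pt "0 0 0 0 0 0 1" --pt "0 0 0.03 0 0 0 1" --pt "0 0 0.06 0 0 0 1"

```text
clock: 5.92
position: [0.4465, 0.1993, 0.1176]
ee_rot: [0.97, 0.243, 0.001, -0.0]
ft_force: [0.5, -1.0, -1.1]
grip_width: 0.706
grasp_force: 0.0
```

Emit:
jog_arm --pt "0 0 0.03 0 0 0 1" --pt "0 0 0.05 0 0 0 1" --pt "0 0 0.068 0 0 0 1" --pt "0 0 0.068 0 0 0 1" --pt "0 0 0.068 0 0 0 1"

```text
clock: 6.33
position: [0.4447, 0.199, 0.0491]
ee_rot: [0.97, 0.243, -0.002, -0.001]
ft_force: [-0.4, -0.1, 0.3]
grip_width: 0.999
grasp_force: 0.0
```

Emit:
jog_arm --pt "0 0 0 0 0 0 -1" --pt "0 0 0 0 0 0 -1" --pt "0 0 0 0 0 0 -1" --pt "0 0 0 0 0 0 -1" --pt "0 0 0 0 0 0 -1"

```text
clock: 6.75
position: [0.4461, 0.1991, 0.0505]
ee_rot: [0.97, 0.243, 0.0, -0.0]
ft_force: [0.0, 1.1, -0.2]
grip_width: 0.301
grasp_force: 0.0
```

Emit:
jog_arm --pt "0 0 0 0 0 0 -1" --pt "0 0 0 0 0 0 -1" --pt "0 0 0 0 0 0 -1"

```text
clock: 7.0
position: [0.4459, 0.1991, 0.0504]
ee_rot: [0.97, 0.243, 0.0, -0.0]
ft_force: [-2.0, -1.3, 5.9]
grip_width: 0.179
grasp_force: 29.1
```

Width 0.18 × 85 mm ≈ 15 mm matches the 16 mm post. Now the arc.

Emit:
jog_arm --pt "0.0005 -0.0105 0 0 0 0.096 -1" --pt "0.002 -0.021 0 0 0 0.192 -1" --pt "0.0045 -0.0312 0 0 0 0.288 -1" --pt "0.008 -0.0412 0 0 0 0.384 -1" --pt "0.0124 -0.0508 0 0 0 0.48 -1"

```text
clock: 7.42
position: [0.4327, 0.2495, 0.0504]
ee_rot: [1.0, 0.003, -0.0, 0.0]
ft_force: [-1.4, -4.5, 7.7]
grip_width: 0.179
grasp_force: 29.5
```

Emit:
jog_arm --pt "0.0005 -0.0105 0 0 0 0.096 -1" --pt "0.002 -0.021 0 0 0 0.192 -1" --pt "0.0045 -0.0312 0 0 0 0.2217 -1" --pt "0.008 -0.0412 0 0 0 0.2217 -1" --pt "0.0124 -0.0508 0 0 0 0.2217 -1"

```text
clock: 7.83
position: [0.4436, 0.3006, 0.0501]
ee_rot: [0.994, -0.105, -0.001, 0.001]
ft_force: [-4.6, -2.6, 6.7]
grip_width: 0.181
grasp_force: 30.5
```

Emit:
jog_arm --pt "0.0032 -0.0101 0 0 0 0 -1" --pt "0.0073 -0.0198 0 0 0 0 -1" --pt "0.0124 -0.029 0 0 0 0 -1" --pt "0.0183 -0.0378 0 0 0 0 -1" --pt "0.0183 -0.0378 0 0 0 0 -1"

```text
clock: 8.25
position: [0.4713, 0.3357, 0.0501]
ee_rot: [0.994, -0.105, 0.0, -0.001]
ft_force: [1.7, 3.8, 0.3]
grip_width: 0.175
grasp_force: 30.7
```

```bash
python3 - <<'E'
from h import *
o=get_obs(); print(o['position'],o['joint_pos'][6],o['ft_force'],o['grip_width'])
d=o['position'][:2]-AX; print(np.hypot(*d),np.degrees(np.arctan2(d[1],d[0])))
E
```

```text
[0.47133946 0.33570302 0.05006538] -2.60025003655516 [1.73120841 3.78003439 0.26816176] 0.17503207918197997
0.11105008978569354 130.05317239366835
```

Emit:
jog_arm --pt "0 0 0 0 0 -0.03 1" --pt "0 0 0 0 0 -0.06 1" --pt "0 0 0 0 0 -0.06 1" --pt "0 0 0 0 0 -0.06 1" --pt "0 0 -0.02 0 0 -0.06 1"

```text
clock: 8.67
position: [0.4684, 0.3319, 0.0667]
ee_rot: [0.997, -0.076, -0.003, 0.002]
ft_force: [-0.9, -0.9, -0.4]
grip_width: 0.874
grasp_force: 0.0
```

Emit:
jog_arm --pt "0 0 -0.04 0 0 -0.05 1" --pt "0 0 -0.08 0 0 -0.1 1" --pt "0 0 -0.12 0 0 -0.2 1" --pt "0 0 -0.15 0 0 -0.3 1" --pt "0 0 -0.15 0 0 -0.4 1"

```text
clock: 9.08
position: [0.4724, 0.3353, 0.2272]
ee_rot: [0.992, 0.126, 0.004, -0.002]
ft_force: [0.6, 1.1, 0.1]
grip_width: 0.996
grasp_force: 0.0
```

```bash
python3 - <<'E'
from h import *
o=get_obs(); print(o['position'],o['joint_pos'],o['clock'])
sc=[.5263,-.189]; yaw=86.5; h=np.radians(yaw); p=np.r_[np.array(sc)+.01*np.array([np.cos(h),np.sin(h)]),.2]
print(p); plan(p,yawq(yaw),L=.2,A=35)
E
```

```text
[0.47241779 0.33530913 0.22724768] [-0.32906607  0.2553716  -0.4360701   1.57564571  0.11115893  1.32528717
 -2.09692823] 9.0833
[ 0.52691049 -0.17901865  0.2       ]
[-0.0294, 0.1976, 0.0095, 0.0011, -0.0049, -0.6108]
[-0.1373, 0.1451, 0.0097, 0.0011, -0.0049, -0.6108]
[-0.1154, 0.0236, 0.0062, 0.0001, -0.0003, -0.0354]
```

Emit:
jog_arm --pt "-0.0294 0.1976 0 0.001 -0.005 -0.611 1" --pt "-0.0294 0.1976 0 0.001 -0.005 -0.611 1" --pt "-0.0294 0.1976 0 0.001 -0.005 -0.611 1" --pt "-0.0294 0.1976 0 0.001 -0.005 -0.611 1" --pt "-0.0294 0.1976 0 0.001 -0.005 -0.611 1"

```text
clock: 9.5
position: [0.4891, 0.1473, 0.2199]
ee_rot: [0.919, 0.393, -0.002, -0.0]
ft_force: [0.9, -0.5, 0.5]
grip_width: 1.002
grasp_force: 0.0
```

Emit:
jog_arm --pt "-0.137 0.145 0 0 -0.002 -0.611 1" --pt "-0.137 0.145 0 0 -0.002 -0.611 1" --pt "-0.137 0.145 0 0 -0.002 -0.611 1" --pt "-0.137 0.145 0 0 -0.002 -0.611 1" --pt "-0.137 0.145 0 0 -0.002 -0.611 1"

```text
clock: 9.92
position: [0.4979, -0.0335, 0.2201]
ee_rot: [0.78, 0.626, -0.003, -0.001]
ft_force: [1.2, -0.3, -0.1]
grip_width: 1.002
grasp_force: 0.0
```

Emit:
jog_arm --pt "-0.115 0.0236 0.01 0 0 -0.0354 1" --pt "-0.115 0.0236 0.01 0 0 -0.0354 1" --pt "-0.115 0.0236 0.01 0 0 -0.0354 1" --pt "-0.115 0.0236 0.01 0 0 -0.0354 1" --pt "-0.115 0.0236 0.01 0 0 -0.0354 1"

```text
clock: 10.33
position: [0.4951, -0.1513, 0.2099]
ee_rot: [0.772, 0.636, -0.003, -0.001]
ft_force: [0.6, 1.0, 0.7]
grip_width: 1.002
grasp_force: 0.0
```

```bash
cat > tt.py <<'E'
from m import *
E
python3 - <<'E'
from h import *
o=get_obs(); print(o['position'],o['joint_pos'],o['clock'])
c=cam('top'); P=cloud(c); d=P[...,:2]-AX; n=np.hypot(d[...,0],d[...,1])
hsv=cv2.cvtColor(c['color'],cv2.COLOR_RGB2HSV).astype(int)
for nm,k in dict(all=(n>-1)).items():
    m=((abs(P[...,2]-.1)<.006)&(n<.09)).astype(np.uint8); N,l,s,ce=cv2.connectedComponentsWithStats(m)
    for i in range(1,N):
        if s[i,4]>200: x=P[l==i].mean(0)[:2]-AX; print('block',s[i,4],np.degrees(np.arctan2(x[1],x[0])).round(1),np.hypot(*x).round(4),'rgb',np.median(c['color'][l==i],0))
m=((abs(P[...,2]-.095)<.004)&(n>.098)&(n<.122)).astype(np.uint8); N,l,s,ce=cv2.connectedComponentsWithStats(m)
for i in range(1,N):
    if s[i,4]>25: x=P[l==i].mean(0)[:2]-AX; print('post',np.degrees(np.arctan2(x[1],x[0])).round(1),np.hypot(*x).round(4))
w=cam('wrist'); save(w,'pics/w3.png'); Q=cloud(w); hv=cv2.cvtColor(w['color'],cv2.COLOR_RGB2HSV).astype(int)
k=(Q[...,2]>.03)&(Q[...,2]<.045)&(np.hypot(Q[...,0]-.526,Q[...,1]+.19)<.12)
q=Q[k][:,:2].astype(np.float32); print('scanner',len(q),cv2.minAreaRect(q),np.median(Q[k][:,2]))
q2=Q[k&(hv[...,2]>130)&(hv[...,1]<60)][:,:2].astype(np.float32); print('handle',len(q2),cv2.minAreaRect(q2),cv2.fitLine(q2,2,0,.01,.01).ravel())
E
```

```text
[ 0.49505929 -0.15125039  0.20987129] [ 3.25306961e-01  1.17295810e-01 -1.28859119e-01  1.75593848e+00
  1.95641390e-02  1.27540823e+00 -1.54492390e-03] 10.3333
block 574 28.6 0.049 rgb [116.  79.  49.]
block 581 -91.8 0.0486 rgb [121. 116. 112.]
block 594 147.8 0.049 rgb [141.  80.  62.]
post -31.5 0.1093
post 87.9 0.1104
post -152.2 0.1089
scanner 5221 ((0.5231857895851135, -0.190355584025383), (0.1486954391002655, 0.045894917100667953), 86.36053466796875) 0.03732219074198492
handle 2607 ((0.5229067206382751, -0.2097468376159668), (0.10998838394880295, 0.028070900589227676), 86.48937225341797) [ 0.06480829  0.99789774  0.52258325 -0.20924102]
```

View pics/w3.png

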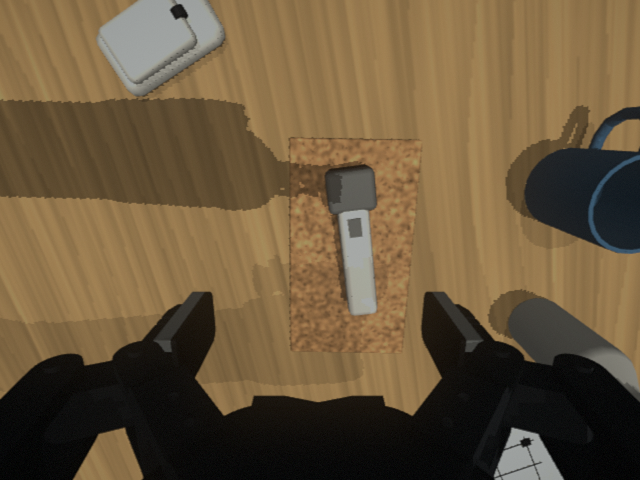

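The wrist view shows the scanner on the cork pad with its head at (350,190) and its handle down to (362,305). The mug, bottle and mouse are well clear. The turntable reads the grey block at -91.8°, which matches the tongue. Next is the grasp.

```bash
python3 - <<'E'
from h import *
q=yawq(86.4); plan([.5242,-.178,.10],q)
E
```

```text
[-0.0237, 0.034, 0.1101, -0.0055, 0.0026, -0.1249]
```

Emit:
jog_arm --pt "-0.0237 0.034 0.03 -0.0055 0.0026 -0.1249 1" --pt "-0.0237 0.034 0.07 -0.0055 0.0026 -0.1249 1" --pt "-0.0237 0.034 0.11 -0.0055 0.0026 -0.1249 1" --pt "-0.0237 0.034 0.11 -0.0055 0.0026 -0.1249 1" --pt "-0.0237 0.034 0.11 -0.0055 0.0026 -0.1249 1"

```text
clock: 10.85
position: [0.523, -0.177, 0.0989]
ee_rot: [0.728, 0.685, -0.001, -0.002]
ft_force: [0.1, 0.3, 0.5]
grip_width: 1.001
grasp_force: 0.0
```

Emit:
jog_arm --pt "0 0 0 0 0 0 1" --pt "0 0 0 0 0 0 1" --pt "0 0 0 0 0 0 1"

```text
clock: 11.1
position: [0.5258, -0.1789, 0.103]
ee_rot: [0.729, 0.685, 0.001, 0.002]
ft_force: [-0.1, 0.5, -0.2]
grip_width: 1.0
grasp_force: 0.0
```

```bash
python3 - <<'E'
from h import *
o=get_obs();print(o['position'],o['ft_force']); q=yawq(86.4); plan([.5242,-.178,-.003],q)
w=cam('wrist'); Q=cloud(w); hv=cv2.cvtColor(w['color'],cv2.COLOR_RGB2HSV).astype(int)
k=(Q[...,2]>.03)&(Q[...,2]<.045)&(np.hypot(Q[...,0]-.526,Q[...,1]+.19)<.1)&(w['depth']>.1)
q=Q[k][:,:2].astype(np.float32); print('scanner',len(q),cv2.minAreaRect(q),q[:,1].max())
q2=Q[k&(hv[...,2]>130)&(hv[...,1]<60)][:,:2].astype(np.float32); print('handle',len(q2),cv2.minAreaRect(q2),cv2.fitLine(q2,2,0,.01,.01).ravel())
E
```

```text
[ 0.52584956 -0.17887375  0.10299402] [-0.1001819   0.45007192 -0.18834107]
[0.0009, -0.0022, 0.106, 0.0044, 0.0014, 0.0006]
scanner 11292 ((0.5230987668037415, -0.19044670462608337), (0.14877134561538696, 0.046073030680418015), 86.15792846679688) -0.11521095
handle 4501 ((0.5223862528800964, -0.214140847325325), (0.10152962803840637, 0.027914809063076973), 86.76023864746094) [ 0.07388679  0.99726665  0.5221031  -0.21818425]
```

Emit:
jog_arm --pt "0.001 -0.002 0.035 0.004 0 0 1" --pt "0.001 -0.002 0.07 0.004 0 0 1" --pt "0.001 -0.002 0.095 0.004 0 0 1" --pt "0.001 -0.002 0.105 0.004 0 0 1" --pt "0.001 -0.002 0.105 0.004 0 0 1" --grip_force 30

```text
clock: 11.57
position: [0.5214, -0.1775, -0.006]
ee_rot: [0.729, 0.685, -0.002, -0.002]
ft_force: [-0.2, 0.1, -0.2]
grip_width: 1.0
grasp_force: 0.0
```

Emit:
jog_arm --pt "0 0 0 0 0 0 0.2" --pt "0 0 0 0 0 0 -0.1" --pt "0 0 0 0 0 0 -0.1" --pt "0 0 0 0 0 0 -0.2" --pt "0 0 0 0 0 0 -0.2"

```text
clock: 11.98
position: [0.525, -0.1788, -0.0007]
ee_rot: [0.729, 0.684, -0.0, 0.001]
ft_force: [-5.2, 1.1, 24.2]
grip_width: 0.402
grasp_force: 12.4
```

```bash
python3 - <<'E'
from h import *
o=get_obs();print(o['position'],o['ft_force'],o['grip_width'],o['clock']); plan([.5241,-.178,-.003],yawq(86.4))
E
```

```text
[ 0.52503824 -0.17883142 -0.00071346] [-5.17303528  1.11036117 24.24874927] 0.4015081839906738 11.9833
[0.0008, -0.001, 0.0023, 0.0017, 0.0021, -0.0003]
```

Emit:
jog_arm --pt "0 0 -0.003 0 0 0 -0.2" --pt "0 0 -0.005 0 0 0 -0.3" --pt "0 0 -0.005 0 0 0 -0.5" --pt "0 0 -0.005 0 0 0 -1" --pt "0 0 -0.005 0 0 0 -1"

```text
clock: 12.4
position: [0.5233, -0.1781, 0.0018]
ee_rot: [0.729, 0.685, -0.001, -0.0]
ft_force: [-3.3, 0.9, 12.4]
grip_width: 0.346
grasp_force: 32.4
```

Emit:
jog_arm --pt "0 0 0 0 0 0 -1" --pt "0 0 0 0 0 0 -1"

```text
clock: 12.57
position: [0.5233, -0.1781, 0.0018]
ee_rot: [0.729, 0.685, -0.001, -0.0]
ft_force: [-4.2, 1.8, 12.3]
grip_width: 0.348
grasp_force: 32.4
```

Emit:
jog_arm --pt "0 0 0 0 0 0 -1" --pt "0 0 -0.01 0 0 0 -1" --pt "0 0 -0.03 0 0 0 -1" --pt "0 0 -0.06 0 0 0 -1" --pt "0 0 -0.09 0 0 0 -1" --grip_force 50

```text
clock: 12.98
position: [0.5218, -0.1775, 0.0909]
ee_rot: [0.729, 0.685, -0.002, -0.002]
ft_force: [0.4, -0.5, -0.7]
grip_width: 0.346
grasp_force: 49.9
```

Emit:
jog_arm --pt "0 0 0 0 0 0 -1" --pt "0 0 0 0 0 0 -1" --pt "0 0 0 0 0 0 -1"

```text
clock: 13.23
position: [0.5222, -0.1777, 0.0898]
ee_rot: [0.729, 0.685, -0.002, -0.001]
ft_force: [-0.5, -0.1, -2.3]
grip_width: 0.345
grasp_force: 50.1
```

```bash
cat > hand.py <<'E'
from h import *
def hand(verbose=True):
    o=get_obs(); w=cam('wrist'); Q=cloud(w); r=R.from_quat(o['ee_rot']); T=r.inv().apply((Q-o['position']).reshape(-1,3)).reshape(Q.shape)
    k=(T[...,0]>.027)&(T[...,0]<.075)&(abs(T[...,1])<.035)&(T[...,2]>-.05)&(T[...,2]<-.005)&(w['depth']>0)
    t=T[k]; zt=np.median(t[:,2]); top=t[abs(t[:,2]-zt)<.004]
    A=np.c_[top[:,:2],np.ones(len(top))]; pl=np.linalg.lstsq(A,top[:,2],rcond=None)[0]
    rc=cv2.minAreaRect(top[:,:2].astype(np.float32))
    print('head top n',len(top),'ztool',zt,'plane slope x,y',pl,'rect',rc,'xmax',np.percentile(top[:,0],99.5),'ymid',(np.percentile(top[:,1],1)+np.percentile(top[:,1],99))/2)
    Wt=Q[k][abs(t[:,2]-zt)<.004]; B=np.c_[Wt[:,:2],np.ones(len(Wt))]; print('world plane',np.linalg.lstsq(B,Wt[:,2],rcond=None)[0],'z',np.median(Wt[:,2]),'rect',cv2.minAreaRect(Wt[:,:2].astype(np.float32)))
    print('tcp',o['position'],'g',o['grip_width'],'F',o['ft_force'])
    return w
if __name__=='__main__': save(hand(),'pics/hand.png')
E
python3 hand.py
```

```text
head top n 13325 ztool -0.03555493299210552 plane slope x,y [ 2.77429141e-02 -5.56126805e-05 -3.67057803e-02] rect ((0.04466436803340912, -0.0014022570103406906), (0.03532745689153671, 0.045538529753685), 0.030782710760831833) xmax 0.060744008164484074 ymid -0.0013974357005765055
world plane [-0.00614918 -0.02784236  0.12478384] z 0.1254207313440034 rect ((0.5237910151481628, -0.1330406218767166), (0.0353257991373539, 0.045537564903497696), 86.36839294433594)
tcp [ 0.52224358 -0.17771055  0.08981393] g 0.34523940104278866 F [-0.491459   -0.14867048 -2.27682674]
```

```bash
python3 - <<'E'
from h import *
w=cam('wrist'); Q=cloud(w); k=(abs(Q[...,2])<.02)&(w['depth']>0)
q=Q[k]; print('desk plane',np.linalg.lstsq(np.c_[q[:,:2],np.ones(len(q))],q[:,2],rcond=None)[0],len(q), q.min(0),q.max(0))
c=cam('top'); P=cloud(c); k=(np.hypot(P[...,0]-.524,P[...,1]+.133)<.03)&(P[...,2]>.11)&(P[...,2]<.14); q=P[k]; print('top view head',len(q),np.linalg.lstsq(np.c_[q[:,:2],np.ones(len(q))],q[:,2],rcond=None)[0],q.mean(0))
k=(abs(P[...,2])<.003)&(P[...,0]>.3)&(P[...,0]<.8)&(abs(P[...,1])<.4);q=P[k]; print('top desk',np.linalg.lstsq(np.c_[q[:,:2],np.ones(len(q))],q[:,2],rcond=None)[0])
k=(abs(P[...,2]-.1)<.006)&(np.hypot(*(P[...,:2]-AX-[-.001,-.049]).transpose(2,0,1))<.04); q=P[k]; print('label block top',cv2.minAreaRect(q[:,:2].astype(np.float32)))
E
```

```text
desk plane [ 0.00216673 -0.00205187 -0.00014244] 204659 [ 0.23797642 -0.40887188 -0.00265308] [ 0.77434794 -0.01991783  0.01999161]
top view head 649 [ 0.02740304 -0.06046131  0.10115332] [ 0.52348706 -0.1355251   0.12369248]
top desk [4.35420704e-04 3.62057316e-05 2.27646960e-04]
label block top ((0.541753888130188, 0.20247255265712738), (0.042043376713991165, 0.05007528141140938), 87.90583038330078)
```

```bash
cat >> h.py <<'E'
LAB=np.array([.5406,.181,.076]); FOC=np.array([.1372,-.0014,-.0169])
QH=(R.from_quat(yawq(87.9))*R.from_rotvec([0,.028,0])).as_quat()
E
python3 - <<'E'
from h import *
p=LAB-R.from_quat(QH).apply(FOC); print(p); plan(p,QH,L=.4)
E
```

```text
[0.53699085 0.04436741 0.05526553]
[0.2224, 0.0014, 0.0336, -0.0058, 0.0279, -0.0261]
```

Emit:
jog_arm --pt "0.025 0 0 -0.006 0.014 -0.026 -1" --pt "0.055 0 0 -0.006 0.028 -0.026 -1" --pt "0.085 0.001 0 -0.006 0.028 -0.026 -1" --pt "0.115 0.001 0.005 -0.006 0.028 -0.026 -1" --pt "0.14 0.001 0.012 -0.006 0.028 -0.026 -1"

```text
clock: 13.8
position: [0.5324, -0.0355, 0.0778]
ee_rot: [0.719, 0.694, 0.011, -0.009]
ft_force: [1.4, 0.5, -1.9]
grip_width: 0.339
grasp_force: 50.0
```

```bash
python3 - <<'E'
from h import *
p=LAB-R.from_quat(QH).apply(FOC); plan(p,QH,L=.4)
E
```

```text
[0.0793, 0.0017, 0.0248, 0.0025, -0.0003, 0.0013]
```

Emit:
jog_arm --pt "0.018 0.001 0.006 0.002 0 0 -1" --pt "0.036 0.001 0.012 0.002 0 0 -1" --pt "0.054 0.001 0.018 0.002 0 0 -1" --pt "0.07 0.001 0.022 0.002 0 0 -1" --pt "0.078 0.001 0.024 0.002 0 0 -1"

```text
clock: 14.22
position: [0.5354, 0.0432, 0.055]
ee_rot: [0.719, 0.695, 0.01, -0.01]
ft_force: [-0.6, -0.5, -1.8]
grip_width: 0.344
grasp_force: 50.0
```

Emit:
jog_arm --pt "0 0 0 0 0 0 -1" --pt "0 0 0 0 0 0 -1" --pt "0 0 0 0 0 0 -1"

```text
clock: 14.47
position: [0.5365, 0.0391, 0.0563]
ee_rot: [0.72, 0.693, 0.01, -0.009]
ft_force: [1.1, 0.1, -1.9]
grip_width: 0.351
grasp_force: 50.0
```

```bash
python3 - <<'E'
from h import *
from hand import hand
p=LAB-R.from_quat(QH).apply(FOC); plan(p,QH,L=.4)
w=hand(); save(w,'pics/hold.png')
Q=cloud(w); k=(abs(Q[...,2]-.1)<.006)&(abs(Q[...,0]-.541)<.04)&(abs(Q[...,1]-.2025)<.03)
q=Q[k]; print('block top wrist',len(q),cv2.minAreaRect(q[:,:2].astype(np.float32)),q[:,2].mean())
c=cam('top'); P=cloud(c); k=(abs(P[...,2]-.1)<.006)&(abs(P[...,0]-.541)<.04)&(abs(P[...,1]-.2025)<.03); q=P[k]; print('top',len(q),cv2.minAreaRect(q[:,:2].astype(np.float32)))
E
```

```text
[0.0053, 0.0003, 0.0012, 0.0006, 0.0011, -0.0014]
head top n 13321 ztool -0.03555503385915892 plane slope x,y [ 0.02772511 -0.00018051 -0.03670597] rect ((0.04451329633593559, -0.0013681091368198395), (0.035023245960474014, 0.04554073140025139), 0.0309158768504858) xmax 0.060747480748680256 ymid -0.0013618943990249526
world plane [ 0.00064988 -0.00111329  0.09270394] z 0.09307157553481041 rect ((0.5367794632911682, 0.08267159014940262), (0.035139068961143494, 0.045540764927864075), 87.78801727294922)
tcp [0.53650431 0.0390663  0.05630606] g 0.3511218289487202 F [ 1.12244656  0.08853792 -1.89533739]
block top wrist 0 ((0.0, 0.0), (0.0, 0.0), 0.0) nan
top 580 ((0.5415448546409607, 0.20258675515651703), (0.0415179580450058, 0.050060056149959564), 87.41554260253906)<stdin>:6: RuntimeWarning: Mean of empty slice.
  ret = ret.dtype.type(ret / rcount)
```

View pics/hold.png

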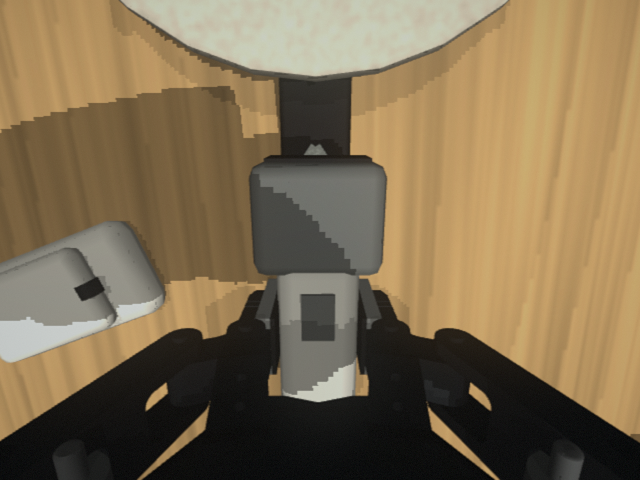

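The hold view shows the scanner head centred at (318,215), in line with the tongue at (316,110). It is level, 5 mm short and 1 mm high. I'll make a small correction and then hold still.

Emit:
jog_arm --pt "0.003 0 0.001 0 0 0 -1" --pt "0.005 0 0.001 0 0 0 -1" --pt "0.005 0 0.001 0 0 0 -1" --pt "0.005 0 0.001 0 0 0 -1" --pt "0.005 0 0.001 0 0 0 -1"

```text
clock: 14.98
position: [0.5367, 0.0454, 0.0555]
ee_rot: [0.72, 0.694, 0.01, -0.009]
ft_force: [1.1, -0.9, -1.9]
grip_width: 0.341
grasp_force: 50.0
```

Emit:
jog_arm --pt "0 0 0 0 0 0 -1" --pt "0 0 0 0 0 0 -1" --pt "0 0 0 0 0 0 -1" --pt "0 0 0 0 0 0 -1" --pt "0 0 0 0 0 0 -1"

```text
clock: 15.4
position: [0.5366, 0.0453, 0.0554]
ee_rot: [0.72, 0.694, 0.01, -0.009]
ft_force: [0.0, -0.6, -1.8]
grip_width: 0.341
grasp_force: 50.0
```

```bash
python3 - <<'E'
from h import *
from hand import hand
p=LAB-R.from_quat(QH).apply(FOC); plan(p,QH,L=.4); hand(); print(get_obs()['joint_velocities'].round(3))
E
```

```text
[-0.001, 0.0004, 0.0001, 0.0006, 0.0006, -0.0002]
head top n 13326 ztool -0.03556617481468929 plane slope x,y [ 0.02688931  0.00035254 -0.03668379] rect ((0.04407324641942978, -0.0014006402343511581), (0.045588403940200806, 0.03413673862814903), 89.97809600830078) xmax 0.060621912163645764 ymid -0.0013976561068925596
world plane [0.00021915 0.00027887 0.09199257] z 0.09224595741882262 rect ((0.5367989540100098, 0.08849206566810608), (0.034239672124385834, 0.045588403940200806), 87.91046905517578)
tcp [0.53662776 0.04534901 0.05544094] g 0.3405953556231692 F [ 0.01433257 -0.62165625 -1.75204522]
[-0.001 -0.    -0.001 -0.001 -0.001 -0.001 -0.001]
```

Within about 1 mm. Holding still.

Emit:
jog_arm --pt "0 0 0 0 0 0 -1" --pt "0 0 0 0 0 0 -1" --pt "0 0 0 0 0 0 -1" --pt "0 0 0 0 0 0 -1" --pt "0 0 0 0 0 0 -1"

```text
clock: 15.87
position: [0.5367, 0.0454, 0.0555]
ee_rot: [0.72, 0.694, 0.01, -0.009]
ft_force: [-0.4, 0.5, -1.0]
grip_width: 0.346
grasp_force: 50.0
```

Emit:
jog_arm --pt "0 0 0 0 0 0 -1" --pt "0 0 0 0 0 0 -1" --pt "0 0 0 0 0 0 -1" --pt "0 0 0 0 0 0 -1" --pt "0 0 0 0 0 0 -1"

```text
clock: 16.28
position: [0.5366, 0.0454, 0.0554]
ee_rot: [0.72, 0.694, 0.01, -0.009]
ft_force: [0.2, -1.0, -1.5]
grip_width: 0.344
grasp_force: 50.0
```

Emit:
jog_arm --pt "0 0 0 0 0 0 -1" --pt "0 0 0 0 0 0 -1" --pt "0 0 0 0 0 0 -1" --pt "0 0 0 0 0 0 -1" --pt "0 0 0 0 0 0 -1"

```text
clock: 16.7
position: [0.5366, 0.0453, 0.0554]
ee_rot: [0.72, 0.694, 0.01, -0.009]
ft_force: [0.4, -0.4, -1.5]
grip_width: 0.343
grasp_force: 50.0
```

Emit:
jog_arm --pt "0 0 0 0 0 0 -1" --pt "0 0 0 0 0 0 -1" --pt "0 0 0 0 0 0 -1" --pt "0 0 0 0 0 0 -1" --pt "0 0 0 0 0 0 -1"

```text
clock: 17.12
position: [0.5366, 0.0454, 0.0555]
ee_rot: [0.72, 0.694, 0.01, -0.009]
ft_force: [0.6, -0.3, -1.7]
grip_width: 0.344
grasp_force: 50.0
```

Emit:
jog_arm --pt "0 0 0 0 0 0 -1" --pt "0 0 0 0 0 0 -1" --pt "0 0 0 0 0 0 -1" --pt "0 0 0 0 0 0 -1" --pt "0 0 0 0 0 0 -1"

```text
clock: 17.53
position: [0.5366, 0.0454, 0.0554]
ee_rot: [0.72, 0.694, 0.01, -0.009]
ft_force: [0.6, -0.5, -0.7]
grip_width: 0.341
grasp_force: 50.0
```

```bash
python3 - <<'E'
from h import *
q=(R.from_quat(yawq(86.4))*R.from_rotvec([0,.028,0])).as_quat()
o=get_obs(); print(o['position'],o['clock'])
s=plan([.5236,-.175,.075],q,L=.12)
print('then'); plan([.5233,-.178,.012],q,s)
E
```

```text
[0.53662424 0.04539051 0.05544608] 17.5333
[-0.1192, -0.0027, -0.0139, -0.0001, 0.0006, 0.0261]
[-0.101, 0.0004, -0.0118, 0.0, -0.0, -0.0]
then
[-0.0048, -0.0001, 0.0629, 0.0, 0.0, 0.0]
```

Emit:
jog_arm --pt "-0.02 0 -0.003 0 0 0 -1" --pt "-0.045 0 -0.006 0 0 0.01 -1" --pt "-0.07 -0.001 -0.01 0 0 0.02 -1" --pt "-0.095 -0.002 -0.013 0 0 0.026 -1" --pt "-0.119 -0.0027 -0.014 0 0 0.026 -1"

```text
clock: 17.95
position: [0.5296, -0.0751, 0.0667]
ee_rot: [0.729, 0.684, 0.01, -0.009]
ft_force: [0.6, 0.2, -1.1]
grip_width: 0.342
grasp_force: 49.9
```

Emit:
jog_arm --pt "-0.025 0 -0.003 0 0 0 -1" --pt "-0.05 0 -0.006 0 0 0 -1" --pt "-0.075 0 -0.009 0 0 0 -1" --pt "-0.093 0 -0.011 0 0 0 -1" --pt "-0.101 0 -0.011 0 0 0 -1"

```text
clock: 18.37
position: [0.5228, -0.1782, 0.0748]
ee_rot: [0.73, 0.683, 0.01, -0.009]
ft_force: [0.7, 0.2, -1.7]
grip_width: 0.347
grasp_force: 49.9
```

Emit:
jog_arm --pt "0 0 0 0 0 0 -1" --pt "-0.004 0 0.015 0 0 0 -1" --pt "-0.004 0 0.03 0 0 0 -1" --pt "-0.004 0 0.045 0 0 0 -1" --pt "-0.004 0 0.055 0 0 0 -1"

```text
clock: 18.78
position: [0.5227, -0.1751, 0.0178]
ee_rot: [0.728, 0.685, 0.01, -0.01]
ft_force: [-0.2, 0.5, -2.4]
grip_width: 0.347
grasp_force: 50.0
```

Emit:
jog_arm --pt "0 0 0 0 0 0 -1" --pt "0 0 0 0 0 0 -1" --pt "0 0 0 0 0 0 -1"

```text
clock: 19.03
position: [0.5237, -0.1769, 0.0201]
ee_rot: [0.729, 0.685, 0.01, -0.009]
ft_force: [-0.6, 0.1, -1.5]
grip_width: 0.344
grasp_force: 50.0
```

```bash
python3 - <<'E'
from h import *
from hand import hand
q=(R.from_quat(yawq(86.4))*R.from_rotvec([0,.028,0])).as_quat(); plan([.5233,-.178,.0005],q); hand()
E
```

```text
[-0.0017, -0.0003, 0.0195, 0.0008, 0.0005, 0.0008]
head top n 13303 ztool -0.035580710990122666 plane slope x,y [ 0.02744902 -0.0006068  -0.0367244 ] rect ((0.04452444612979889, -0.0013884175568819046), (0.03501850739121437, 0.045625440776348114), 0.022466955706477165) xmax 0.060569836655690754 ymid -0.0013448255663224933
world plane [ 0.00145417 -0.000331    0.05596257] z 0.05688206270791986 rect ((0.5249723792076111, -0.13328753411769867), (0.0351325087249279, 0.045625608414411545), 86.4196548461914)
tcp [ 0.52368292 -0.1768625   0.02006056] g 0.34415800389189294 F [-0.58009145  0.06353925 -1.49808933]
```

Emit:
jog_arm --pt "-0.001 0 0.006 0 0 0 -1" --pt "-0.001 0 0.012 0 0 0 -1" --pt "-0.001 0 0.016 0 0 0 -1" --pt "-0.001 0 0.018 0 0 0 -1" --pt "-0.001 0 0.0185 0 0 0 -1"

```text
clock: 19.5
position: [0.5231, -0.1775, 0.0018]
ee_rot: [0.729, 0.685, 0.01, -0.01]
ft_force: [-8.6, 3.4, 22.7]
grip_width: 0.343
grasp_force: 53.0
```

Emit:
jog_arm --pt "0 0 0 0 0 0 -1" --pt "0 0 0 0 0 0 -1" --pt "0 0 0.0005 0 0 0 -1" --pt "0 0 0.001 0 0 0 -1" --pt "0 0 0.001 0 0 0 -1"

```text
clock: 19.92
position: [0.5231, -0.1775, 0.0017]
ee_rot: [0.729, 0.685, 0.01, -0.01]
ft_force: [-12.0, 4.7, 27.3]
grip_width: 0.342
grasp_force: 54.0
```

In contact with the pad. I'll ease the load, then release.

Emit:
jog_arm --pt "0 0 -0.001 0 0 0 -1" --pt "0 0 -0.002 0 0 0 -1" --pt "0 0 -0.002 0 0 0 -1" --grip_force 20

```text
clock: 20.17
position: [0.5232, -0.1778, 0.0019]
ee_rot: [0.729, 0.685, 0.01, -0.009]
ft_force: [0.3, 1.1, 1.5]
grip_width: 0.343
grasp_force: 50.4
```

Emit:
jog_arm --pt "0 0 0 0 0 0 -0.2" --pt "0 0 0 0 0 0 0" --pt "0 0 0 0 0 0 0.5" --pt "0 0 0 0 0 0 1" --pt "0 0 0 0 0 0 1"

```text
clock: 20.58
position: [0.523, -0.1779, 0.0017]
ee_rot: [0.729, 0.684, 0.01, -0.009]
ft_force: [0.6, -0.5, -0.5]
grip_width: 0.9
grasp_force: 0.0
```

Emit:
jog_arm --pt "0 0 0 0 0 0 1" --pt "0 0 0 0 0 0 1" --pt "0 0 -0.02 0 0 0 1" --pt "0 0 -0.05 0 0 0 1" --pt "0 0 -0.08 0 0 0 1"

```text
clock: 21.0
position: [0.522, -0.1798, 0.082]
ee_rot: [0.729, 0.685, 0.009, -0.01]
ft_force: [0.7, -1.4, 0.8]
grip_width: 0.998
grasp_force: 0.0
```

Emit:
jog_arm --pt "0 0 -0.03 0 0 0 1" --pt "0 0 -0.06 0 0 0 1" --pt "0 0 -0.1 0 0 0 1" --pt "0 0 -0.1 0 0 0 1" --pt "0 0 -0.1 0 0 0 1"

```text
clock: 21.42
position: [0.5241, -0.1833, 0.1843]
ee_rot: [0.729, 0.684, 0.011, -0.007]
ft_force: [-0.7, -0.6, -0.7]
grip_width: 1.001
grasp_force: 0.0
```

```bash
python3 - <<'E'
from h import *
o=get_obs(); print(o['position'],o['clock'],o['ft_force'])
c=cam('top'); P=cloud(c); w=cam('wrist'); Q=cloud(w)
k=(Q[...,2]>.03)&(Q[...,2]<.045)&(np.hypot(Q[...,0]-.524,Q[...,1]+.19)<.1); q=Q[k]
print('scanner',len(q),cv2.minAreaRect(q[:,:2].astype(np.float32)),np.linalg.lstsq(np.c_[q[:,:2],np.ones(len(q))],q[:,2],rcond=None)[0],np.median(q[:,2]))
d=P[...,:2]-AX; n=np.hypot(d[...,0],d[...,1]); m=((abs(P[...,2]-.1)<.006)&(n<.09)).astype(np.uint8); N,l,s,ce=cv2.connectedComponentsWithStats(m)
for i in range(1,N):
    if s[i,4]>200: x=P[l==i].mean(0)[:2]-AX; print('block',np.degrees(np.arctan2(x[1],x[0])).round(1),np.median(c['color'][l==i],0))
save(c,'pics/end.png')
E
```

```text
[ 0.52405019 -0.18328055  0.18431339] 21.4167 [-0.71887498 -0.57080213 -0.65958074]
scanner 6513 ((0.5200490951538086, -0.19020336866378784), (0.14847688376903534, 0.04575212299823761), 85.32168579101562) [-0.00091597 -0.00066308  0.0373752 ] 0.037325683415105115
block 28.6 [120.  82.  50.]
block -91.9 [125. 119. 115.]
block 147.8 [146.  83.  65.]
```

View pics/end.png

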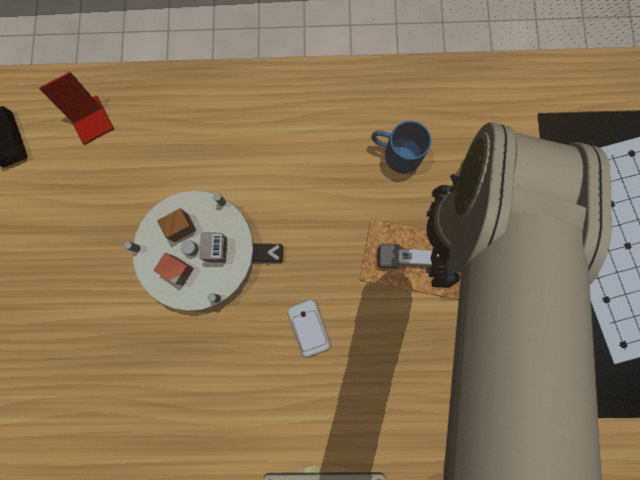

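The final view shows the labelled block at the pointer (213,247) and the scanner flat on its pad (top at 37.3 mm, level). The mug, bottle and mouse have not moved, and the gripper is clear.

```bash
python3 -c "
from h import *
print(workorder.hand_in())"
```

```text
the job is handed in; nothing more can be done
None
```

The job is handed in at 21.4 s of the 62 s allowed: the labelled block is at the pointer, the scanner was held on the label for over 2 s and is back flat on its pad, and the bystanders were not touched; one risk is that the last joint read -2.60025 against its -2.6 limit while I turned the table.

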